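# Edge the wear gauge off the slate

### The arm

A 7-joint arm with a two-finger parallel gripper is mounted at the origin on the work surface. World frame = base frame: x ahead of the robot, y to its left, z up, the work surface at z = 0. Lengths are in m, angles in rad, forces in N, time in s.
With the tool pointing down it reaches from about 0.425 to 0.875 m from the base axis. Payload 8.4 kg.
Tool frame: the origin (TCP) lies midway between the tips of the shut fingers; the grasp point (between the pads) lies 19 mm behind it; z points along the fingers, x is the direction in which the jaws open and shut, and the axes are right-handed (so a half turn about z gives the same grasp; the last joint's range is limited). The gripper opens to 87 mm and grips with 3 to 60 N. Pads are 19 mm wide; open, the fingers measure 117 mm over their backs; the gripper's body (75 mm by 190 mm) begins 51 mm behind the grasp point.
Start: joints at [-1.286, 0.333, 0.04, 1.465, -0.013, 1.343, -0.059], TCP at [0.243, 0.603, 0.223] pointing down, gripper open.
Joint ranges: [-2.58, 2.58], [-0.38, 2.09], [-1.3, 1.39], [0.25, 2.4], [-1.5, 4.64], [0.08, 2.09], [-2.65, 2.65]. Speed limits (rad/s): [2.22, 2.22, 2.79, 2.79, 3.14, 3.14, 3.14].

### API

Orientations are given as a unit quaternion [x, y, z, w].
In Python, from plant import robot gives the robot as it stands.
- The arm moves only by the tool send_rows, never from a script. Its argument "motion" is a list that holds one entry, the list of rows, each a list of 7 numbers: the shift along the tool's x, y, z in mm, then the turn, a rotation vector about the tool's x, y, z in rad, then the opening, from 0 (shut) to 1 (fully open). In form: [[[tx, ty, tz, ax, ay, az, claw], ...]]. A call has 1 to 5 rows; each row shifts and turns the commanded pose from where the row before left it, along the tool's axes as they then stand; what a row does not reach is not made up. A row lasts 1/12 s, in which the tool goes at most 41.7 mm and 7.16 degrees, less where a joint would pass 70% of its speed; a pose out of reach is approached as far as the arm can. A call with a gripper value outside its range is refused whole. The fingers move at their own pace and stop on an object; "squeeze" is the grip in N (left out, the last holds). Time passes only in rows, so rows that do not move let the fingers close. It gives the time, the measured TCP pose, the force and the opening at its end, in the units of the state.
- robot.read_state(): the state, without advancing time (a new reading comes with each control period).
- robot.camera(name): name is "side" or "top"; returns the picture (420x560x3 uint8, red, green, blue); there is no depth.
- robot.camera_info(name): a dict with "fx", "fy", "cx", "cy" (pixels), "pose" (4x4, takes a point from camera to world coordinates). Camera axes: x right, y down, z forward; pixel columns grow to the right and rows downward; lengths in m; the calibration is good to about 2 mm. A picture is of the moment at which its call begins. camera_info takes no time and is no camera call.
- robot.sign_off(): hands the job in, once; it reports no verdict.
The state is a dict: "time_s": time; "joint_positions": joint angles; "joint_vel": joint speeds; "joint_efforts": joint torques, N m; "eef_pos": TCP position; "eef_rot": TCP orientation; "force": force on the tool from outside, world axes, zero at the start; "moment": the same for the moment, N m; "width": finger opening in m.
Only numpy, scipy, OpenCV 4.12 (cv2) and the standard library are available. Lean on these libraries where they do the work, as an engineer would, in place of code of your own. Each camera call takes 0.05 s, during which the arm holds its last target. There are 200 camera calls.

### The job

Push the long wear gauge, the flat aluminium plate with three round holes, end-first out over the front edge of the slate shelf (the edge facing the robot) until about a third of it overhangs and it still lies flat. Pinch the overhanging end by its two sides, lift the gauge off the shelf without letting it fall, and lower it into the shallow wooden tray before letting go, so that it lies flat inside. Leave the shorter plain plate without holes where it lies.

Things in the scene. Friction and masses are not known exactly. Their poses are not given: they have to be found in the camera images.
- gauge: Bare aluminium plate 130 (x) by 46 (y) by 5 mm, 80 g, with three round holes of 22, 26, 32 mm in a row. Lies flat, its long axis within 17 degrees of square to the shelf's front edge, the small-hole end (-x) 5 to 55 mm behind it. Slides when pushed on its far (+x) end face; tips off beyond 65 mm overhang. Its lane is clear; gear up to 11 mm tall lies beside it. Origin: centre of underside; z up.
- shelf_edge (a point): Middle of the slate shelf's top front edge, facing the robot: x points level from the edge across the slate away from the robot, y along the edge, z up. The slate is level, 70 mm above the table, 270 mm deep, 500 mm wide, 30 mm thick on a recessed plinth; the table before it is clear. A fixed cubby with acrylic door stands behind the slate, its top 100 mm higher.
- tray: Fixed shallow wooden tray, grey lining, open on top, on the table left or right of the shelf: 220 (x) by 170 (y) mm outside, walls 4 mm thick, rim 20 mm and inner floor 4 mm above the table. Origin: centre of underside, at table height; z up; long way (x) roughly away from the robot. On the shelf's other side stands a closed grey tin 50 mm tall.
- blank: Shorter plain aluminium plate without holes, 85 (x) by 46 (y) by 5 mm, lying flat on the slate about 200 mm to one side of the gauge; leave it alone. Origin: centre of underside; z up.
Not all that is in view belongs to the job. What is shaped like the gauge but blue, green or orange is not meant.

How it is judged:
On the way, in this order (a step that is already met when the one before it is completed fails the run):
1. the gauge lies flat on the slate, end-first (within 40 degrees of square to the edge), with at least 25 mm of it overhanging the front edge (x of gauge in the frame of shelf_edge between -0.01 and 0.04 m and z of gauge in the frame of shelf_edge between -0.004 and 0.004 m and angle between gauge's own z axis and vertical below 0.08 rad and angle between the x axis of gauge and the x axis of shelf_edge, either way round below 0.7 rad), for 0.2 s.
2. the gauge is held in the fingers, lifted at least 20 mm off the slate (contact force between the fingers and gauge above 0.3 N and z of gauge in the frame of shelf_edge above 0.02 m), for 0.1 s.
3. the gauge, still held, is lowered inside the tray to within 50 mm of the table (contact force between the fingers and gauge above 0.3 N and x of gauge in the frame of tray between -0.085 and 0.085 m and y of gauge in the frame of tray between -0.06 and 0.06 m and height (world z) of gauge below 0.05 m), for 0.05 s.
At the end, for the whole second after the job is handed in: The gauge rests released, still and flat (within about 5 degrees) on the floor of the tray, between its walls, whichever way round (x of gauge in the frame of tray between -0.085 and 0.085 m and y of gauge in the frame of tray between -0.06 and 0.06 m and height (world z) of gauge below 0.012 m and angle between gauge's own z axis and vertical below 0.1 rad and linear speed of gauge below 0.02 m/s and contact force between the fingers and gauge below 0.1 N); the robot touches nothing.
It fails at once if the gauge falls to the table outside the tray (height (world z) of gauge below 0.035 m and horizontal distance between gauge and tray above 0.18 m).
It fails at once if the shorter plain plate is moved by more than 20 mm (distance of blank from where it was at the start of the episode above 0.02 m).
It also fails if it takes over 58 s, if anything falls off the work surface, if the arm or the gripper's body presses on something with over 40 N, if the wrist force passes 120 N, or if a joint passes its speed limit or range.

## Working session

There is one attempt and no reset: what is moved stays moved. The work goes in short steps, Python scripts to look and compute and a tool call to move; the robot and the scene stay as the last step left them, time stands still between calls to the robot, and variables do not carry over. Pictures are saved under pics/ and viewed, about 8 in all and at most 12, crops included, and the job is handed in when it is done.

Besides the shell and the picture viewer there is one more tool, called as name(argument=value, ...), one argument or row to a line, values as JSON. send_rows: Moves the arm, as the interface text tells. Its arguments: {"type":"object","properties":{"motion":{"type":"array","items":{"type":"array","items":{"type":"array","items":{"type":"number"}}}},"squeeze":{"type":"number"}},"required":["motion"]}

```bash
mkdir -p pics
python3 - <<'E'
from plant import robot
import cv2,numpy as np
np.set_printoptions(precision=4,suppress=True)
for n in("top","side"):
    cv2.imwrite(f"pics/{n}0.png",robot.camera(n)[:,:,::-1]); i=robot.camera_info(n); print(n,i["fx"],i["fy"],i["cx"],i["cy"]);print(np.array(i["pose"]))
print(robot.read_state())
E
```

```text
top 469.847458936047 469.847458936047 280.2066737559986 207.2127121042218
[[-0.0029 -0.9978  0.0668  0.3156]
 [-1.      0.0031  0.0037 -0.0038]
 [-0.0039 -0.0668 -0.9978  1.0616]
 [ 0.      0.      0.      1.    ]]
side 462.41327716506714 462.41327716506714 271.4816073306852 212.9835006301229
[[ 0.9125 -0.2604  0.3154  0.0511]
 [-0.4087 -0.5477  0.7301 -0.8001]
 [-0.0174 -0.7951 -0.6062  0.7428]
 [ 0.      0.      0.      1.    ]]
{'time_s': 0.1, 'joint_positions': array([-1.2862,  0.3338,  0.0399,  1.4661, -0.0134,  1.3433, -0.0585]), 'joint_vel': array([-0.0012,  0.0002, -0.0005, -0.0038, -0.0003,  0.0007,  0.0002]), 'joint_efforts': array([  0.0046, -65.7807,   1.3405, -40.4711,  -0.0598,   0.0407,
         0.    ]), 'eef_pos': array([0.2433, 0.6023, 0.2218]), 'eef_rot': array([ 0.829 ,  0.5592, -0.0006,  0.0004]), 'force': array([ 0.2404, -0.4396, -0.7047]), 'moment': array([0.0531, 0.0552, 0.0083]), 'width': 0.08695176525895765}
```

View pics/top0.png

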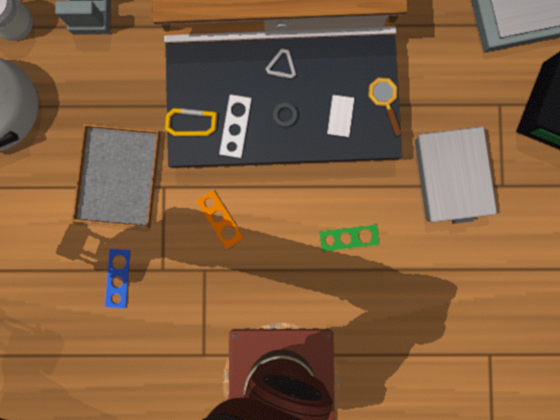

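View pics/side0.png

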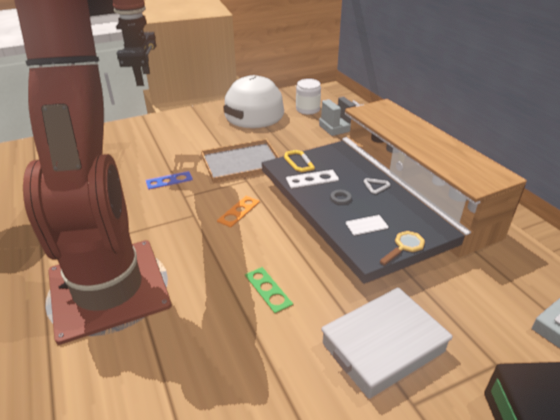

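Top view: gauge at about (235,126) with its small hole toward the front, slate front edge from (168,165) to (400,157), tray at (117,176), blank at (341,116), yellow carabiner beside the gauge at (190,122), dark ring at (286,114).

```bash
cat > h.py <<'E'
from plant import robot
import cv2,numpy as np
np.set_printoptions(precision=4,suppress=True)
def ray(n,px,z):
    i=robot.camera_info(n);P=np.array(i["pose"]);px=np.atleast_2d(np.asarray(px,float))
    d=np.c_[(px[:,0]-i["cx"])/i["fx"],(px[:,1]-i["cy"])/i["fy"],np.ones(len(px))]@P[:3,:3].T
    return P[:3,3]+d*((z-P[2,3])/d[:,2])[:,None]
def pix(n,p):
    i=robot.camera_info(n);P=np.array(i["pose"]);c=(np.atleast_2d(p)-P[:3,3])@P[:3,:3]
    return np.c_[c[:,0]/c[:,2]*i["fx"]+i["cx"],c[:,1]/c[:,2]*i["fy"]+i["cy"]]
def plates(n,img,z,box):
    m=((img.min(2)>140)&(img.max(2).astype(int)-img.min(2)<40)).astype(np.uint8)
    k=np.zeros_like(m);x0,y0,x1,y1=box;k[y0:y1,x0:x1]=1;m*=k
    out=[]
    for c in cv2.findContours(m,cv2.RETR_EXTERNAL,cv2.CHAIN_APPROX_NONE)[0]:
        if cv2.contourArea(c)<300: continue
        w=ray(n,c[:,0,:],z)[:,:2]
        (cx,cy),s,a=cv2.minAreaRect((w*1000).astype(np.float32))
        b=cv2.boxPoints(((cx,cy),s,a)); out.append((cx,cy,s,a,b))
        print(n,"plate c",cx,cy,"size",s,"ang",a); print(b)
    return out
E
python3 - <<'E'
from h import *
t=cv2.imread("pics/top0.png")[:,:,::-1]; s=cv2.imread("pics/side0.png")[:,:,::-1]
plates("top",t,.075,(166,45,395,162))
plates("side",s,.075,(265,165,395,240))
g=t.max(2).astype(int)
for c in (200,260,300,360,385): print(c,g[148:175,c])
for r in (110,): print(r,g[r,158:175],g[r,392:408])
# tray grey lining
hsv=cv2.cvtColor(t,cv2.COLOR_RGB2HSV)
m=((hsv[:,:,1]<60)&(hsv[:,:,2]>50)).astype(np.uint8);m[:,:70]=0;m[:,165:]=0;m[:115]=0;m[235:]=0
m=cv2.morphologyEx(m,cv2.MORPH_OPEN,np.ones((3,3)))
c=max(cv2.findContours(m,0,2)[0],key=cv2.contourArea)
w=ray("top",c[:,0,:],.004)[:,:2]; r=cv2.minAreaRect((w*1000).astype(np.float32));print("tray floor",r,cv2.boxPoints(r))
E
```

```text
top plate c 577.6063232421875 -128.72386169433594 size (46.54379653930664, 85.60832977294922) ang 81.78954315185547
[[ 531.9175 -145.6444]
 [ 616.6483 -157.8701]
 [ 623.2952 -111.8033]
 [ 538.5643  -99.5777]]
top plate c 556.1578369140625 95.88084411621094 size (46.998619079589844, 130.94808959960938) ang 80.45094299316406
[[487.6927  83.5688]
 [616.8263  61.8455]
 [624.623  108.1929]
 [495.4894 129.9162]]
top plate c 684.9987182617188 -8.683990478515625 size (55.512176513671875, 61.48564147949219) ang 51.832122802734375
[[643.6763 -11.5079]
 [692.0165 -49.504 ]
 [726.3212  -5.8601]
 [677.981   32.136 ]]
side plate c 578.0288696289062 -128.0166473388672 size (53.84761047363281, 89.84913635253906) ang 81.422607421875
[[ 529.5912 -147.939 ]
 [ 618.4354 -161.3396]
 [ 626.4666 -108.0943]
 [ 537.6223  -94.6937]]
side plate c 557.3944091796875 97.05172729492188 size (58.11280822753906, 135.499267578125) ang 80.56472778320312
[[485.798   79.4948]
 [619.4642  57.282 ]
 [628.9908 114.6086]
 [495.3246 136.8215]]
200 [ 67  69  70  67  67  68  70  65  69  69  69  68  68  66  68  68  58  43
  46  75 117 148 150 144 142 140 139]
260 [ 66  66  66  64  66  66  65  67  66  64  67  65  65  63  50  37  60 107
 145 150 150 146 150 146 143 140 140]
300 [ 62  66  65  62  64  62  63  62  63  62  61  62  56  38  45  80 123 143
 148 148 148 146 146 144 140 142 140]
360 [ 62  62  61  58  59  62  60  59  64  62  54  34  52 101 140 145 146 147
 148 147 144 143 143 145 141 141 142]
385 [ 62  59  59  59  62  59  60  59  63  50  36  50 100 140 145 146 146 148
 149 147 142 143 143 143 144 141 141]
110 [147 146 145 147 148 147 148 147 125  74  69  84 132 186 220 229 227] [100  76  53  59  57  58  55  75  95  99  97  96  98  97  98  96]
tray floor ((458.6885681152344, 371.19256591796875), (155.37445068359375, 208.88768005371094), 84.47113037109375) [[347.2457 303.9296]
 [555.1616 283.8039]
 [570.1315 438.4555]
 [362.2156 458.5812]]
```

```bash
cat >> h.py <<'E'
from scipy.spatial.transform import Rotation as R
def go(target,yaw):
    """shift (mm, tool axes) and turn to a TCP target, tool down with its x axis at yaw (deg)"""
    s=robot.read_state();q=R.from_quat(s["eef_rot"])
    T=R.from_euler("z",yaw,degrees=True)*R.from_euler("x",180,degrees=True)
    d=(np.array(target)-s["eef_pos"])*1000
    print("t",s["time_s"],"pos",s["eef_pos"],"shift(now)",q.inv().apply(d),"shift(after turn)",T.inv().apply(d),"turn",(q.inv()*T).as_rotvec(),"F",s["force"],"w",s["width"])
E
python3 - <<'E'
from h import *
e=ray("top",[(200,164.2),(260,162.2),(300,160.4),(360,158.3),(385,157.2)],.07)[:,:2]
p=np.polyfit(e[:,1],e[:,0],1);print(e,p)
n=np.array([1,-p[0]])/np.hypot(1,p[0]);print("normal",n,"gauge x rel edge",(np.array([.5565,.0963])-[p[1],0])@n)
go((.6453,.0809,.222),80.45)
E
```

```text
[[ 0.4743  0.1704]
 [ 0.4781  0.0426]
 [ 0.4817 -0.0426]
 [ 0.4858 -0.1703]
 [ 0.4879 -0.2235]] [-0.0347  0.48  ]
normal [0.9994 0.0347] gauge x rel edge 0.0797712705698824
t 0.1 pos [0.2433 0.6023 0.2218] shift(now) [-332.9134  568.0054    0.3021] shift(after turn) [-447.4921  482.9206   -0.2266] turn [-0.      0.0014 -0.2172] F [ 0.2404 -0.4396 -0.7047] w 0.08695176525895765
```

send_rows(
  motion=[
    [[0,0,0,0,0,-0.108,0.2],[0,0,0,0,0,-0.108,0.2],[0,0,0,0,0,0,0.2]],
  ],
)

```text
time_s: 0.35
eef_pos: [0.2433, 0.6024, 0.222]
eef_rot: [0.762, 0.647, -0.0, 0.0]
force: [-0.5, -0.4, 0.3]
width: 0.074
```

send_rows(
  motion=[
    [[-26,28,0,0,0,0,0.2],[-26,28,0,0,0,0,0.2],[-26,28,0,0,0,0,0.2],[-26,28,0,0,0,0,0.2],[-26,28,0,0,0,0,0.2]],
  ],
)

```text
time_s: 0.77
eef_pos: [0.3605, 0.4494, 0.2224]
eef_rot: [0.765, 0.644, -0.0, -0.0]
force: [-0.1, 0.6, -0.3]
width: 0.0418
```

send_rows(
  motion=[
    [[-26,28,0,0,0,0,0.2],[-26,28,0,0,0,0,0.2],[-26,28,0,0,0,0,0.2],[-26,28,0,0,0,0,0.2],[-26,28,0,0,0,0,0.2]],
  ],
)

```text
time_s: 1.18
eef_pos: [0.4768, 0.2978, 0.2226]
eef_rot: [0.765, 0.644, 0.0, -0.0]
force: [0.9, -0.2, 0.3]
width: 0.0188
```

send_rows(
  motion=[
    [[-26,28,0,0,0,0,0.2],[-26,28,0,0,0,0,0.2],[-26,28,0,0,0,0,0.2],[-26,28,0,0,0,0,0.2],[-26,28,0,0,0,0,0.2]],
  ],
)

```text
time_s: 1.6
eef_pos: [0.5931, 0.1464, 0.2225]
eef_rot: [0.765, 0.644, 0.0, -0.0]
force: [0.6, 2.0, 0.3]
width: 0.0174
```

```bash
python3 -c "
from h import *
go((.6453,.0809,.222),80.45)"
```

```text
t 1.6 pos [0.5931 0.1464 0.2225] shift(now) [-55.5747  62.6354   0.5398] shift(after turn) [-55.891   62.3533   0.5484] turn [-0.     -0.0001 -0.0051] F [0.6278 1.9621 0.3154] w 0.01740146173275477
```

send_rows(
  motion=[
    [[-28,31,0,0,0,-0.005,0.2],[-28,31,0,0,0,0,0.2],[0,0,40,0,0,0,0.2],[0,0,40,0,0,0,0.2],[0,0,40,0,0,0,0.2]],
  ],
)

```text
time_s: 2.02
eef_pos: [0.6447, 0.0816, 0.1013]
eef_rot: [0.764, 0.645, 0.001, 0.0]
force: [0.0, 1.6, -1.3]
width: 0.0176
```

send_rows(
  motion=[
    [[0,0,8,0,0,0,0.2],[0,0,0,0,0,0,0.2]],
  ],
)

```text
time_s: 2.18
eef_pos: [0.6419, 0.0825, 0.0916]
eef_rot: [0.763, 0.646, -0.003, -0.001]
force: [-0.2, 1.1, 0.0]
width: 0.0177
```

Run:
```python
from h import *
go((.6453,.0809,.0725),80.45)
a=robot.camera("top");b=robot.camera("side")
o=np.hstack([cv2.resize(a[40:180,150:320],None,fx=2.2,fy=2.2),cv2.resize(b[110:250,260:430],None,fx=2.2,fy=2.2)])
cv2.imwrite("pics/a1.png",o[:,:,::-1])
```

```text
t 2.1833 pos [0.6419 0.0825 0.0916] shift(now) [-1.0126  3.7391 19.0769] shift(after turn) [-1.0551  3.6314 19.0954] turn [-0.0057  0.0025  0.0016] F [-0.1738  1.1321  0.0198] w 0.017719815533144685
```

View pics/a1.png

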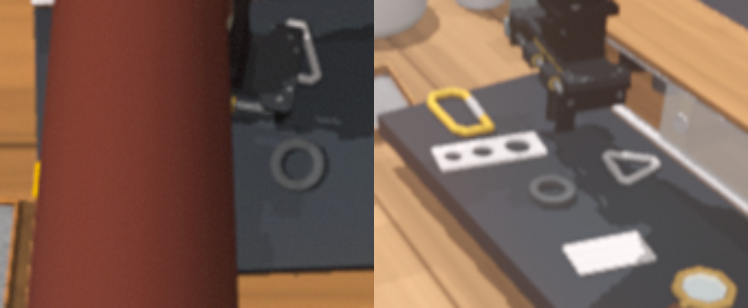

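The side view (right) shows the fingers just behind the gauge's far end at about (560,110), and the lane is free. The arm hides the gauge in the top view (left).

send_rows(
  motion=[
    [[-1,4,9,0,0,0,0.2],[0,0,9,0,0,0,0.2],[0,0,0,0,0,0,0.2]],
  ],
)

```text
time_s: 2.53
eef_pos: [0.6479, 0.081, 0.0759]
eef_rot: [0.762, 0.647, -0.0, -0.0]
force: [-1.6, 0.1, -0.0]
width: 0.0176
```

```bash
python3 -c "
from h import *
go((.6207,.085,.0725),80.45)"
```

```text
t 2.5333 pos [0.6479 0.081  0.0759] shift(now) [ -0.505  -27.4725   3.4555] shift(after turn) [ -0.6017 -27.4713   3.45  ] turn [-0.0002  0.0001  0.0035] F [-1.5944  0.1317 -0.0089] w 0.01759782049163156
```

send_rows(
  motion=[
    [[0,0,3,0,0,0,0.2],[0,-4,0,0,0,0,0.2],[0,-4,0,0,0,0,0.2],[0,-4,0,0,0,0,0.2],[0,-4,0,0,0,0,0.2]],
  ],
)

```text
time_s: 2.95
eef_pos: [0.6317, 0.0839, 0.0739]
eef_rot: [0.762, 0.647, 0.0, 0.0]
force: [0.2, 0.2, 0.1]
width: 0.0173
```

send_rows(
  motion=[
    [[0,-5,0,0,0,0,0.2],[0,-5,0,0,0,0,0.2],[0,-5,0,0,0,0,0.2],[0,-5,0,0,0,0,0.2],[0,-5,0,0,0,0,0.2]],
  ],
)

```text
time_s: 3.37
eef_pos: [0.6071, 0.0878, 0.0738]
eef_rot: [0.762, 0.647, 0.0, 0.0]
force: [1.8, 0.4, -0.2]
width: 0.0171
```

send_rows(
  motion=[
    [[0,-5,0,0,0,0,0.2],[0,-5,0,0,0,0,0.2],[0,-5,0,0,0,0,0.2],[0,-5,0,0,0,0,0.2],[0,-5,0,0,0,0,0.2]],
  ],
)

```text
time_s: 3.78
eef_pos: [0.5823, 0.0918, 0.0736]
eef_rot: [0.762, 0.647, -0.0, 0.0]
force: [1.7, -0.7, 0.5]
width: 0.0177
```

Run:
```python
from h import *
go((.6207,.085,.0725),80.45)
b=robot.camera("side");a=robot.camera("top")
plates("side",b,.075,(255,150,395,240))
cv2.imwrite("pics/a2.png",np.hstack([cv2.resize(a[60:200,130:300],None,fx=2.2,fy=2.2),cv2.resize(b[110:250,230:400],None,fx=2.2,fy=2.2)])[:,:,::-1])
```

```text
t 3.7833 pos [0.5823 0.0918 0.0736] shift(now) [-0.5294 38.9691  1.0701] shift(after turn) [-0.3801 38.9709  1.0689] turn [0.     0.0001 0.0038] F [ 1.6919 -0.7281  0.5066] w 0.017652515363362487
side plate c 577.1520385742188 -127.24736022949219 size (52.01131057739258, 87.79637145996094) ang 81.84510803222656
[[ 530.0089 -146.7631]
 [ 616.9174 -159.217 ]
 [ 624.2952 -107.7316]
 [ 537.3867  -95.2777]]
side plate c 507.39556884765625 105.38218688964844 size (57.21175765991211, 132.9704132080078) ang 80.87059783935547
[[437.2138  87.6875]
 [568.4998  66.5898]
 [577.5773 123.0768]
 [446.2913 144.1746]]
```

View pics/a2.png

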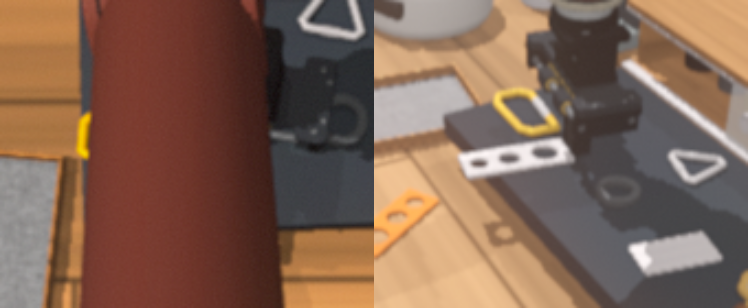

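The side view shows the gauge square and flat, with its small-hole end past the edge, about 34 mm overhanging. It needs roughly 13 mm more.

send_rows(
  motion=[
    [[0,-4,0,0,0,0,0.2],[0,-4,0,0,0,0,0.2],[0,-3,0,0,0,0,0.2],[0,-2,0,0,0,0,0.2],[0,0,0,0,0,0,0.2]],
  ],
)

```text
time_s: 4.3
eef_pos: [0.5694, 0.0941, 0.0735]
eef_rot: [0.762, 0.647, -0.0, -0.0]
force: [-0.5, -0.6, -0.9]
width: 0.0176
```

send_rows(
  motion=[
    [[0,5,0,0,0,0,0.2],[0,8,0,0,0,0,0.2],[0,0,-35,0,0,0,0.2],[0,0,-35,0,0,0,0.2],[40,0,-10,0,0,0,0.2]],
  ],
)

```text
time_s: 4.72
eef_pos: [0.5929, 0.1223, 0.1591]
eef_rot: [0.766, 0.643, 0.002, 0.003]
force: [3.6, -1.8, 1.0]
width: 0.0173
```

send_rows(
  motion=[
    [[40,0,0,0,0,0,0.9],[40,0,0,0,0,0,0.9],[40,0,0,0,0,0,0.9],[0,-30,0,0,0,0,0.9],[0,-30,0,0,0,0,0.9]],
  ],
)

```text
time_s: 5.13
eef_pos: [0.5496, 0.262, 0.1512]
eef_rot: [0.761, 0.648, -0.001, 0.0]
force: [-0.3, -1.2, 0.6]
width: 0.043
```

Run:
```python
from h import *
go((.6207,.085,.0725),80.45)
b=robot.camera("side");a=robot.camera("top")
plates("side",b,.075,(235,150,395,240))
plates("top",a,.075,(175,90,395,195))
cv2.imwrite("pics/a3.png",np.hstack([cv2.resize(a[60:220,110:300],None,fx=2.1,fy=2.1),cv2.resize(b[110:270,210:400],None,fx=2.1,fy=2.1)])[:,:,::-1])
```

```text
t 5.1333 pos [0.5496 0.262  0.1512] shift(now) [-163.2179   98.4586   78.962 ] shift(after turn) [-162.7745   99.4358   78.652 ] turn [-0.0014  0.0027  0.0067] F [-0.3056 -1.2477  0.6005] w 0.042988373302583545
side plate c 578.88330078125 -129.65634155273438 size (51.03414535522461, 87.5803451538086) ang 81.75485229492188
[[ 531.8864 -148.6298]
 [ 618.5615 -161.1895]
 [ 625.8802 -110.6829]
 [ 539.2051  -98.1231]]
side plate c 494.37286376953125 107.47494506835938 size (57.211753845214844, 132.07571411132812) ang 80.87061309814453
[[424.6328  89.7093]
 [555.0355  68.7536]
 [564.1129 125.2406]
 [433.7103 146.1963]]
side plate c 456.9662780761719 249.71780395507812 size (120.3572998046875, 110.69185638427734) ang 69.46805572509766
[[384.0297 212.7734]
 [487.69   173.9504]
 [529.9029 286.6622]
 [426.2426 325.4852]]
top plate c 493.3520812988281 106.0086898803711 size (48.26778793334961, 130.536376953125) ang 80.7649154663086
[[425.0567  92.6622]
 [553.9011  71.713 ]
 [561.6475 119.3552]
 [432.803  140.3044]]
top plate c 578.2192993164062 -129.9458770751953 size (45.143516540527344, 85.39815521240234) ang 81.78797149658203
[[ 532.734  -146.1872]
 [ 617.2565 -158.3852]
 [ 623.7046 -113.7046]
 [ 539.1821 -101.5066]]
```

View pics/a3.png

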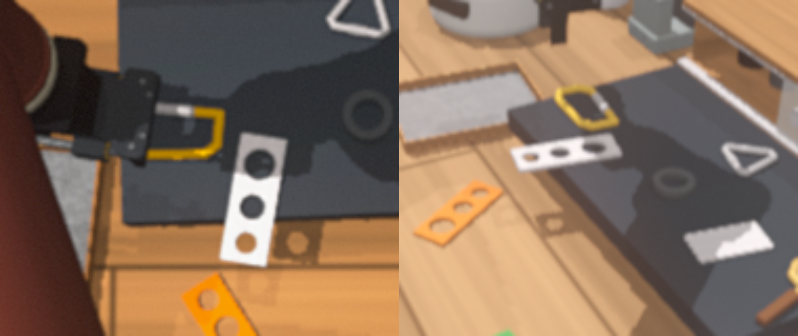

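The top view shows the gauge overhanging by about 48 mm: small hole at (246,242), slate edge near row 220, everything flat. Moving to the overhanging end.

```bash
python3 -c "
from h import *
go((.450,.113,.145),80.8)"
```

```text
t 5.2333 pos [0.5463 0.2618 0.1525] shift(now) [-162.119   -71.5814    7.8694] shift(after turn) [-162.275   -71.2671    7.498 ] turn [-0.0033  0.0008  0.0021] F [-0.0719 -0.0838  0.3789] w 0.05094181925672172
```

send_rows(
  motion=[
    [[0,-36,0,0,0,0,0.9],[0,-35,0,0,0,0.002,0.9],[-32,0,0,0,0,0,0.9],[-35,0,0,0,0,0,0.9],[-35,0,0,0,0,0,0.9]],
  ],
)

```text
time_s: 5.65
eef_pos: [0.4631, 0.1696, 0.1539]
eef_rot: [0.762, 0.647, 0.0, 0.0]
force: [0.3, -1.4, 0.0]
width: 0.0766
```

send_rows(
  motion=[
    [[-35,0,0,0,0,0,0.9],[-25,0,0,0,0,0,0.9],[0,0,0,0,0,0,0.9],[0,0,0,0,0,0,0.9]],
  ],
)

```text
time_s: 5.98
eef_pos: [0.4539, 0.1097, 0.1542]
eef_rot: [0.764, 0.645, 0.001, 0.0]
force: [-0.1, 0.4, -0.1]
width: 0.0784
```

```bash
python3 -c "
from h import *
go((.450,.113,.061),80.8)"
```

```text
t 5.9833 pos [0.4539 0.1097 0.1542] shift(now) [ 2.5436 -4.5164 93.1737] shift(after turn) [ 2.6745 -4.408  93.1753] turn [ 0.0009 -0.001  -0.008 ] F [-0.1217  0.4321 -0.149 ] w 0.0784499148628009
```

send_rows(
  motion=[
    [[2.5,-4.5,20,0,0,-0.008,0.9],[0,0,25,0,0,0,0.9],[0,0,25,0,0,0,0.9],[0,0,22,0,0,0,0.9],[0,0,0,0,0,0,0.9]],
  ],
)

```text
time_s: 6.4
eef_pos: [0.447, 0.1144, 0.0581]
eef_rot: [0.76, 0.65, -0.003, -0.001]
force: [-1.0, -0.4, -0.3]
width: 0.0782
```

Run:
```python
from h import *
go((.450,.113,.061),80.8)
b=robot.camera("side")
cv2.imwrite("pics/a4.png",cv2.resize(b[90:230,210:400],None,fx=3,fy=3)[:,:,::-1])
```

```text
t 6.4 pos [0.447  0.1144 0.0581] shift(now) [-0.9619  3.1313 -2.9227] shift(after turn) [-0.9361  3.149  -2.9121] turn [-0.0045  0.0035  0.0049] F [-1.0455 -0.4179 -0.3298] w 0.07822894493541807
```

View pics/a4.png

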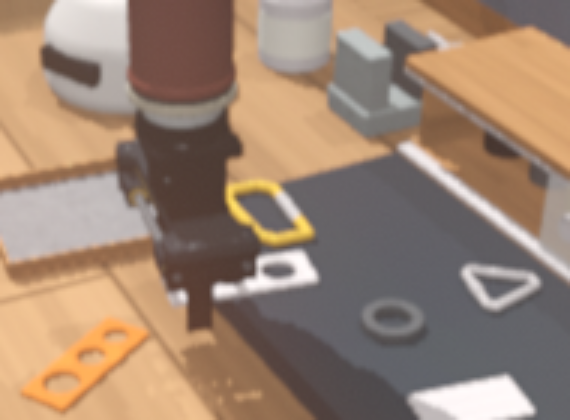

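The near finger sits at about (200,300), beside the overhanging end and in front of the slate edge. Closing on it.

send_rows(
  motion=[
    [[-1,3,-2,0,0,0,0.9],[0,0,0,0,0,0,0.4],[0,0,0,0,0,0,0.3],[0,0,0,0,0,0,0.3],[0,0,0,0,0,0,0.3]],
  ],
  squeeze=40,
)

```text
time_s: 6.87
eef_pos: [0.4521, 0.1131, 0.0643]
eef_rot: [0.76, 0.65, 0.001, 0.0]
force: [0.3, 0.1, 0.3]
width: 0.0593
```

send_rows(
  motion=[
    [[0,0,0,0,0,0,0.3],[0,0,0,0,0,0,0.3],[0,0,0,0,0,0,0.3],[0,0,0,0,0,0,0.3],[0,0,0,0,0,0,0.3]],
  ],
)

```text
time_s: 7.28
eef_pos: [0.4517, 0.1129, 0.0637]
eef_rot: [0.76, 0.65, 0.0, -0.0]
force: [-0.9, 0.5, 2.0]
width: 0.0451
```

```bash
python3 -c "
from h import *
go((.450,.113,.061),80.8)"
```

```text
t 7.2833 pos [0.4517 0.1129 0.0637] shift(now) [-0.1892 -1.7066  2.6627] shift(after turn) [-0.1952 -1.7057  2.6628] turn [ 0.0001 -0.0001  0.0037] F [-0.9335  0.5058  2.0238] w 0.04513142647462145
```

send_rows(
  motion=[
    [[0,0,-2,0,0,0,0.3],[0,0,-4,0,0,0,0.3],[0,0,-8,0,0,0,0.3],[0,0,-8,0,0,0,0.3],[0,0,0,0,0,0,0.3]],
  ],
)

```text
time_s: 7.7
eef_pos: [0.4528, 0.1132, 0.0875]
eef_rot: [0.76, 0.649, 0.001, 0.0]
force: [0.5, 0.4, -0.0]
width: 0.0453
```

Run:
```python
from h import *
go((.450,.113,.061),80.8)
b=robot.camera("side")
cv2.imwrite("pics/a5.png",cv2.resize(b[90:230,210:400],None,fx=3,fy=3)[:,:,::-1])
```

```text
t 7.7 pos [0.4528 0.1132 0.0875] shift(now) [-0.6621 -2.759  26.4965] shift(after turn) [-0.6318 -2.6996 26.5033] turn [ 0.0022 -0.0015  0.0036] F [ 0.4742  0.3519 -0.0461] w 0.045292373313974274
```

View pics/a5.png

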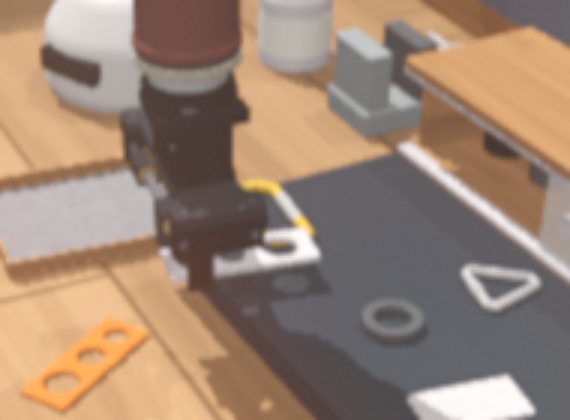

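The gauge is held about level, clear of the slate; its shadow lies below at (290,280).

send_rows(
  motion=[
    [[0,0,-8,0,0,0,0.3],[0,0,-12,0,0,0,0.3],[0,0,-15,0,0,0,0.3],[0,0,-12,0,0,0,0.3],[0,0,-5,0,0,-0.06,0.3]],
  ],
)

```text
time_s: 8.17
eef_pos: [0.4523, 0.1131, 0.1395]
eef_rot: [0.741, 0.672, 0.001, 0.0]
force: [-0.5, -0.2, -0.2]
width: 0.0451
```

```bash
python3 -c "
from h import *
go((.416,.373,.14),84.5)"
```

```text
t 8.1667 pos [0.4523 0.1131 0.1395] shift(now) [255.1465 -61.5647  -0.3471] shift(after turn) [255.2649 -61.0706  -0.5087] turn [ 0.0016 -0.001  -0.0019] F [-0.4679 -0.2313 -0.2173] w 0.045078034810367554
```

send_rows(
  motion=[
    [[10,0,0,0,0,0,0.3],[20,0,0,0,0,0,0.3],[25,0,0,0,0,0,0.3],[25,-5,0,0,0,0,0.3],[25,-8,0,0,0,0,0.3]],
  ],
)

```text
time_s: 8.58
eef_pos: [0.4488, 0.2202, 0.1372]
eef_rot: [0.741, 0.671, -0.0, -0.0]
force: [0.5, 0.7, -1.0]
width: 0.0449
```

send_rows(
  motion=[
    [[25,-8,0,0,0,0,0.3],[25,-8,0,0,0,0,0.3],[25,-8,0,0,0,0,0.3],[25,-8,0,0,0,0,0.3],[25,-8,0,0,0,0,0.3]],
  ],
)

```text
time_s: 9.0
eef_pos: [0.42, 0.3488, 0.1369]
eef_rot: [0.741, 0.672, -0.001, -0.0]
force: [1.5, -0.2, -0.2]
width: 0.045
```

send_rows(
  motion=[
    [[15,-6,0,0,0,0,0.3],[10,-2,0,0,0,0,0.3],[0,0,0,0,0,0,0.3],[0,0,0,0,0,0,0.3]],
  ],
)

```text
time_s: 9.33
eef_pos: [0.4156, 0.3722, 0.1371]
eef_rot: [0.741, 0.672, -0.001, 0.0]
force: [-0.1, -0.7, -0.6]
width: 0.0453
```

Run:
```python
from h import *
go((.416,.373,.012),84.5)
b=robot.camera("side");a=robot.camera("top")
cv2.imwrite("pics/a6.png",np.hstack([cv2.resize(a[90:250,50:240],None,fx=2.1,fy=2.1),cv2.resize(b[60:220,150:340],None,fx=2.1,fy=2.1)])[:,:,::-1])
```

```text
t 9.3333 pos [0.4156 0.3722 0.1371] shift(now) [  0.9599   0.3737 125.0522] shift(after turn) [  0.8218   0.3367 125.0533] turn [-0.0003  0.0011 -0.0012] F [-0.1167 -0.6905 -0.5814] w 0.04532049939912241
```

View pics/a6.png

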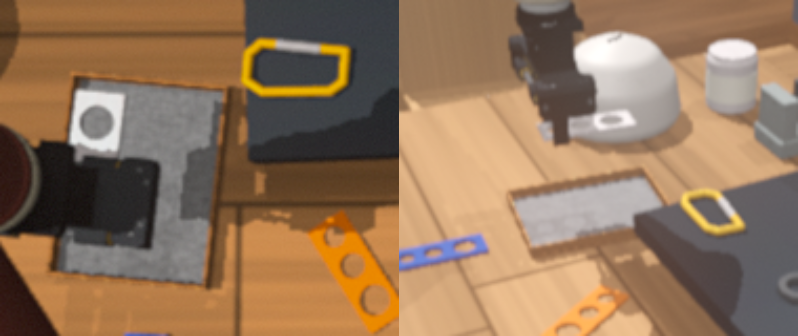

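The gauge is held level above the tray, its free end inside the outline at (97,120) once the height parallax is allowed for. Lowering.

send_rows(
  motion=[
    [[0,0,15,0,0,0,0.3],[0,0,25,0,0,0,0.3],[0,0,25,0,0,0,0.3],[0,0,20,0,0,0,0.3],[0,0,12,0,0,0,0.3]],
  ],
)

```text
time_s: 9.85
eef_pos: [0.4154, 0.3703, 0.0385]
eef_rot: [0.741, 0.671, -0.001, 0.0]
force: [-0.3, -0.0, -0.8]
width: 0.0451
```

send_rows(
  motion=[
    [[0,0,12,0,0,0,0.3],[0,0,8,0,0,0,0.3],[0,0,5,0,0,0,0.3],[0,0,3,0,0,0,0.3],[0,0,0,0,0,0,0.3]],
  ],
)

```text
time_s: 10.27
eef_pos: [0.4158, 0.3726, 0.0126]
eef_rot: [0.741, 0.672, 0.0, 0.0]
force: [-0.3, -0.0, -1.1]
width: 0.0452
```

```bash
python3 -c "
from h import *
go((.416,.373,.007),84.5)"
```

```text
t 10.2667 pos [0.4158 0.3726 0.0126] shift(now) [0.4282 0.2047 5.5668] shift(after turn) [0.4284 0.2056 5.5667] turn [ 0.0001 -0.0001 -0.001 ] F [-0.2746 -0.0137 -1.0691] w 0.045232342550440674
```

send_rows(
  motion=[
    [[0,0,2,0,0,0,0.3],[0,0,2,0,0,0,0.3],[0,0,1,0,0,0,0.3],[0,0,0,0,0,0,0.3]],
  ],
)

```text
time_s: 10.6
eef_pos: [0.4156, 0.3726, 0.0076]
eef_rot: [0.74, 0.672, 0.0, -0.0]
force: [-0.0, 0.4, -1.2]
width: 0.0454
```

send_rows(
  motion=[
    [[0,0,0,0,0,0,0.7],[0,0,0,0,0,0,0.7],[0,0,0,0,0,0,0.7],[0,0,0,0,0,0,0.7],[0,0,0,0,0,0,0.7]],
  ],
)

```text
time_s: 11.02
eef_pos: [0.4157, 0.3726, 0.0077]
eef_rot: [0.74, 0.672, 0.0, -0.0]
force: [-1.0, 0.2, -0.3]
width: 0.0601
```

send_rows(
  motion=[
    [[0,0,-5,0,0,0,0.7],[0,0,-20,0,0,0,0.7],[0,0,-35,0,0,0,0.7],[0,0,-40,0,0,0,0.7],[0,0,-40,0,0,0,0.7]],
  ],
)

```text
time_s: 11.43
eef_pos: [0.4152, 0.3719, 0.1492]
eef_rot: [0.741, 0.672, -0.001, 0.0]
force: [-0.2, 0.6, -0.1]
width: 0.0611
```

send_rows(
  motion=[
    [[0,0,-30,0,0,0,0.7],[-35,0,0,0,0,0,0.7],[-35,0,0,0,0,0,0.7],[-35,0,0,0,0,0,0.7],[-35,20,0,0,0,0,0.7]],
  ],
)

```text
time_s: 11.85
eef_pos: [0.4194, 0.2308, 0.178]
eef_rot: [0.739, 0.673, -0.0, -0.001]
force: [1.7, -0.5, 0.1]
width: 0.0608
```

send_rows(
  motion=[
    [[-35,20,0,0,0,0,0.7],[-35,0,0,0,0,0,0.7],[-25,0,0,0,0,0,0.7],[0,0,0,0,0,0,0.7],[0,0,0,0,0,0,0.7]],
  ],
)

```text
time_s: 12.27
eef_pos: [0.4328, 0.1337, 0.1781]
eef_rot: [0.741, 0.671, 0.001, -0.0]
force: [-0.7, 0.0, 0.1]
width: 0.0608
```

Run:
```python
from h import *
go((.416,.373,.012),84.5)
b=robot.camera("side");a=robot.camera("top")
plates("top",a,.009,(80,125,158,225)); plates("top",a,.075,(166,45,395,162))
cv2.imwrite("pics/a7.png",np.hstack([cv2.resize(a[90:250,50:240],None,fx=2.1,fy=2.1),cv2.resize(b[60:220,150:340],None,fx=2.1,fy=2.1)])[:,:,::-1])
```

```text
t 12.2667 pos [0.4328 0.1337 0.1781] shift(now) [236.2514 -40.6425 166.3921] shift(after turn) [236.5923 -39.6872 166.1381] turn [ 0.0005 -0.0012 -0.0037] F [-0.7377  0.0423  0.0713] w 0.060843237709802295
top plate c 458.7731018066406 382.43853759765625 size (111.96788787841797, 199.86322021484375) ang 84.19832611083984
[[353.6942 336.843 ]
 [552.5337 316.6397]
 [563.852  428.0341]
 [365.0125 448.2373]]
top plate c 577.6723022460938 -128.7341766357422 size (47.39877700805664, 86.3773422241211) ang 81.71157836914062
[[ 531.5183 -145.9601]
 [ 616.9934 -158.4119]
 [ 623.8263 -111.5082]
 [ 538.3512  -99.0564]]
top plate c 693.5757446289062 -4.132835388183594 size (61.508270263671875, 58.16912841796875) ang 79.23716735839844
[[659.2596 -28.9146]
 [716.4055 -39.7773]
 [727.8918  20.6489]
 [670.746   31.5117]]
```

View pics/a7.png

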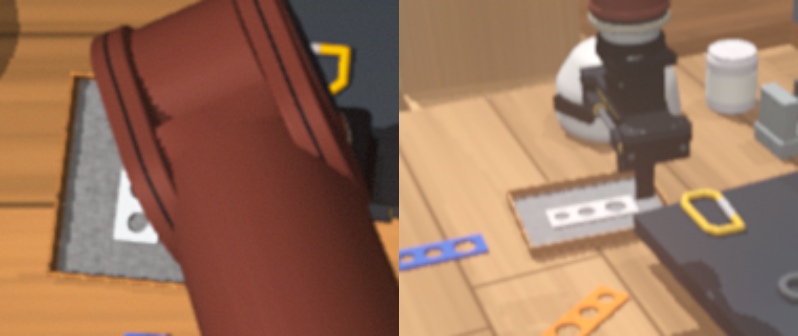

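The side view shows the gauge lying in the tray at (592,212), its far tip just hidden by a finger. The blank hasn't moved. I'll make one numeric check of its pose, then hand in.

Run:
```python
from h import *
b=robot.camera("side")
m=((b.min(2)>185)).astype(np.uint8);k=np.zeros_like(m);k[140:180,210:270]=1
c=max(cv2.findContours(m*k,0,1)[0],key=cv2.contourArea)
w=ray("side",c[:,0,:],.009)[:,:2]*1000;r=cv2.minAreaRect(w.astype(np.float32));print(r,cv2.boxPoints(r))
s=robot.read_state();print(s["force"],s["joint_vel"])
print(robot.sign_off())
```

```text
((450.7537841796875, 382.404296875), (187.57083129882812, 118.48570251464844), 2.668266773223877) [[354.3121 437.2169]
 [359.828  318.8597]
 [547.1954 327.5917]
 [541.6796 445.9489]]
[-1.3153  0.4471 -0.2288] [-0.0063  0.0082 -0.0022 -0.0008  0.0007 -0.0004  0.0051]
the job is handed in; nothing more can be done
None
```

I pushed the gauge end-first out over the shelf's front edge and pinched the overhanging end by its sides. I then lifted it level, lowered it into the tray, released it and backed the arm away. The job was handed in at about 12.3 s, and no verdict is reported.

**Checks that worked:**
- **Push:** both cameras agreed on the gauge's position. Its centre was about 17 mm behind the edge, so about 48 mm overhung, lying flat and about 11° off square.
- **Grip:** the fingers stayed at 45 mm opening throughout the carry.
- **Final view:** the last side picture shows the gauge lying in the tray, apparently flat, with the fingers clear of it. The force and joint speed readings were near zero.
- **Blank:** it measured within about 1 mm of its starting position.

**Checks that failed:**
- **Gauge pose in the tray:** I have no number for it. Both colour masks, top and side, merged the plate with the grey lining, giving sizes of about 112 × 200 mm and 118 × 188 mm. The arm also hid part of the plate from the top camera. So "flat and inside the tray" rests on that side picture and on where I released it, near the tray's centre.
- **Grip height:** the fingers closed about 3 mm higher on the plate than planned, but the gauge did not droop or slip.

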